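Take the top water cup off a leaning stack and stand it on the coaster

TASK

Draw the yellow cup straight off the leaning stack, along the way the stack leans, until it is clear of the orange cup that grips it. Then stand it upright in the middle of the cork coaster, setting it down rather than dropping it, and let go. Leave the terracotta tub, the jar and the paint bottle where they are.

Things in the scene. Friction and masses are not known exactly. Their poses are not given: they have to be found in the camera images.
- cup: Yellow plastic cup to be taken: round, tapered, 100 mm tall, 48 mm across its base and 60 mm across its rim outside, wall 3 mm, about 80 g. Origin at the centre of its underside, z along its axis to the mouth. It starts nested in the orange cup, its lowest 45 mm inside, its upper 55 mm free: pinch it across its sides there.
- lower_cup: Orange cup of the same shape (61 mm across its rim), fixed in the stand, leaning 38 degrees towards the stand's front (roughly the robot). Origin at its underside's centre, z along the stack's axis, rim at 100 mm. The yellow cup rests on a ledge 55 mm up. Sprung rubber bumps in the wall, 80 mm up, grip it: about 8 to 15 N along the axis break it loose; after 10 to 20 mm it comes freely.
- stand: Plywood stand screwed to the table, base 200 x 240 mm, origin under its centre, front to -x. Posts at x 30, y -110 and 110 mm carry a paint shelf: x -40 to 50, y -120 to 120, z 312 to 327 mm, pots up to 365 mm. Yellow cup's rim centre: x -55, z 172 mm. The shelf bars an upright gripper: come along the stack's axis, from the front and above.
- coaster: Round cork coaster fixed on the table, 90 mm across, 6 mm thick. Origin at the centre of its underside.
- tub: Bystander: open terracotta-coloured paint tub, 110 mm across, 65 mm tall. Origin at the centre of its underside.
- jar: Bystander: glass jar with dark lid, 64 mm across, 85 mm tall. Origin at the centre of its underside.
- paint_bottle: Bystander: blue paint bottle, 60 mm across, 150 mm tall, at the right rear. Origin at the centre of its underside.

How it is judged:
By the outcome, as a careful person would: the job done as asked, in the order asked, and still so for the second after the job is handed in, with the robot touching nothing.
It also fails if it takes over 37 s, if anything falls off the work surface, if the arm or the gripper's body presses on something with over 40 N, if the wrist force passes 120 N, or if a joint passes its speed limit or range.

ROBOT

A 7-joint arm with a two-finger parallel gripper is mounted at the origin on the work surface. World frame = base frame: x ahead of the robot, y to its left, z up, the work surface at z = 0. Lengths are in m, angles in rad, forces in N, time in s.
With the tool pointing down it reaches from about 0.4 to 0.85 m from the base axis. Payload 6.9 kg.
Tool frame: the origin (TCP) lies midway between the tips of the shut fingers; the grasp point (between the pads) lies behind it (ctrl.pinch_z is the z of the grasp point in the tool frame, in m); z points along the fingers, y is the direction in which the jaws open and shut (so a half turn about z gives the same grasp; the last joint's range is limited). The gripper opens to 85 mm and grips with 20 to 120 N. Pads are 22 mm wide; open, the fingers measure 114 mm over their backs; the gripper's body (76 mm by 85 mm) begins 54 mm behind the grasp point. The pads swing forward as they close: fully open they stand 13 mm farther back than shut.
Start: joints at [1.256, 0.507, -0.238, 1.5, 0.126, 1.149, -0.155], TCP at [0.255, -0.57, 0.231] pointing down, gripper open.
Joint ranges: [-3.08, 3.08], [-0.24, 2.05], [-1.43, 1.35], [0, 2.5], [-1.52, 4.66], [0.17, 1.96], [-2.89, 2.89]. Speed limits (rad/s): [2.39, 2.39, 3.14, 3.14, 3.14, 3.14, 3.14].

INTERFACE

Orientations are given as a unit quaternion [w, x, y, z].
In Python, from station import ctrl, get_state, vision, ticket, models gives the robot as it stands. Calls block until the motion is done:
- ctrl.movep(position, orientation): joint-space move of the TCP to a pose.
- ctrl.movel(position, frame=None, max_speed=0.15): straight line of the TCP; frame=None keeps the orientation; max_speed is the mean speed in m/s.
- ctrl.set_joints(angles): joint-space move.
- ctrl.ungrasp() and ctrl.close_gripper(force=None): open the fingers fully, or close them until they stop; force is the grip in N (None keeps the last).
- ctrl.pause(seconds).
- ctrl.ik(position, orientation): joint angles nearest the present ones, or None.
- get_state(): the state.
- vision.grab_frame(name): name is "scene" or "side" or "wrist"; returns (picture, depth): 400x640x3 uint8, blue, green, red; 400x640 float32, m along the optical axis (not along the pixel's ray), 0 where there is no reading.
- vision.camera_info(name): a dict with "mtx" (3x3 intrinsics, pixels), "R" (3x3) and "t" (3): a world point X has camera coordinates R X + t; the wrist camera has in their place "hand_eye" (4x4, takes a point from camera to tool coordinates, whose origin is the TCP and whose axes are the flange's). Camera axes: x right, y down, z forward; pixel columns grow to the right and rows downward; lengths in m; the calibration is good to about 2 mm. A picture is of the moment at which its call begins: read the wrist's pose just before it. camera_info takes no time and is no camera call.
A pose or a line that the arm cannot do raises ctrl.Unreachable and nothing moves.
- ticket.close_job(): hands the job in, once; it reports no verdict.
Trained networks look in the newest picture that a camera, given by its name, has taken for a name from the list of things; names that differ only in an ending like _2 or _b are one class to them, and where a whole thing is asked for, a point or a joint stands for the part that bears it (a point fixed in the world has none). Each returns a list of dicts, best first, with "p" (0 to 1); they miss things now and then, are a little off and sometimes report something else, mostly with a low value. They report only what shows in the picture. A call takes as long as a camera call.
- models.recognise(camera, target): "point" ([column, row] in pixels, amid what is visible of it).
- models.masks_of(camera, target): "mask" (400x640 bool, what is visible of it) and "point" ([column, row] in pixels, amid what is visible of it).
The state is a dict: "time": time; "qpos": joint angles; "qd": joint speeds; "tau": joint torques, N m; "tcp_pos": TCP position; "eef_rot": TCP orientation; "contact_force": force on the tool from outside, world axes, zero at the start; "wrist_torque": the same for the moment, N m; "width": finger opening in m.
Only numpy, scipy, OpenCV 4.12 (cv2) and the standard library are available. Lean on these libraries where they do the work, as an engineer would, in place of code of your own. Each camera call takes 0.05 s, during which the arm holds its last target. There are 200 camera calls.

## Working session

There is one attempt and no reset: what is moved stays moved. The work goes in short steps, each a Python script; the robot and the scene stay as the last script left them, time stands still between calls to the robot, and variables do not carry over. Pictures are saved under pics/ and viewed, about 8 in all and at most 12, crops included, and the job is handed in when it is done.

```bash
ls; mkdir -p pics
cat > h.py <<'E'
import numpy as np, cv2
from station import ctrl,get_state,vision,ticket,models
def world(cam,mask,d):
    i=vision.camera_info(cam); K=np.array(i["mtx"])
    v,u=np.nonzero(mask&(d>0)); z=d[v,u]
    P=np.stack([(u-K[0,2])*z/K[0,0],(v-K[1,2])*z/K[1,1],z],1)
    return (P-np.array(i["t"]))@np.array(i["R"])
E
python3 - <<'E'
from h import *
print(ctrl.pinch_z,get_state())
ims=[]
for c in("scene","side"):
    im,d=vision.grab_frame(c); ims.append(im); np.savez(f"{c}.npz",im=im,d=d)
    for n in("cup","lower_cup","stand","coaster","tub","jar","paint_bottle"):
        for r in models.masks_of(c,n)[:2]:
            m=r["mask"]; P=world(c,m,d); 
            np.save(f"{c}_{n}.npy",m) if r is not None else 0
            print(c,n,round(r["p"],2),r["point"],m.sum(),np.percentile(P,[2,50,98],axis=0).round(3).tolist() if len(P) else None)
cv2.imwrite("pics/a.png",ims[0]);cv2.imwrite("pics/b.png",ims[1])
E
```

```text
pics
-0.0187 {'time': 0.0, 'qpos': array([ 1.25547329,  0.50831148, -0.23750277,  1.50114983,  0.12568788,
        1.14888278, -0.15481464]), 'qd': array([-0.00016793, -0.00079958,  0.00060942, -0.00201236,  0.00119549,
        0.00078952, -0.00207083]), 'tau': array([-2.29329198e-04, -6.20593786e+01, -2.18645811e+00, -2.49654150e+01,
        1.28901255e-02,  1.18811033e-02,  4.21041898e-05]), 'tcp_pos': array([ 0.25503489, -0.57004372,  0.2304394 ]), 'eef_rot': array([-8.59160348e-04,  9.77946714e-01,  2.08852690e-01, -2.01550440e-04]), 'contact_force': array([-0.80916769, -0.95248343, -0.36199761]), 'wrist_torque': array([ 0.00880245,  0.01243739, -0.00079217]), 'width': 0.08510220837375347}
scene cup 0.72 [220.6, 273.1] 1304 [[0.484, -0.311, 0.003], [0.525, -0.272, 0.006], [0.565, -0.232, 0.009]]
scene cup 0.69 [386.4, 103.9] 209 [[0.489, 0.227, 0.139], [0.518, 0.233, 0.156], [0.566, 0.277, 0.183]]
scene lower_cup 0.59 [411.5, 133.0] 719 [[0.566, 0.236, 0.036], [0.592, 0.251, 0.095], [0.621, 0.289, 0.145]]
scene stand 0.94 [414.2, 111.8] 12349 [[0.478, 0.142, 0.005], [0.598, 0.227
[... 848 characters left out ...]
, [0.564, 0.302, 0.131], [0.631, 0.384, 0.366]]
side coaster 0.97 [382.7, 180.0] 585 [[0.481, -0.31, 0.0], [0.521, -0.265, 0.006], [0.564, -0.226, 0.009]]
side tub 0.62 [379.5, 219.6] 1945 [[0.396, -0.118, 0.005], [0.448, -0.086, 0.041], [0.494, -0.017, 0.066]]
side jar 0.88 [299.5, 180.9] 971 [[0.64, -0.112, 0.002], [0.658, -0.07, 0.056], [0.693, -0.056, 0.087]]
side jar 0.47 [216.3, 266.7] 23664 [[0.466, 0.151, 0.013], [0.564, 0.302, 0.132], [0.63, 0.384, 0.366]]
side paint_bottle 0.96 [325.7, 145.6] 1070 [[0.669, -0.254, 0.003], [0.688, -0.222, 0.074], [0.721, -0.209, 0.151]]
side paint_bottle 0.63 [389.4, 180.0] 556 [[0.482, -0.309, 0.003], [0.521, -0.265, 0.006], [0.562, -0.227, 0.009]]
```

View pics/a.png

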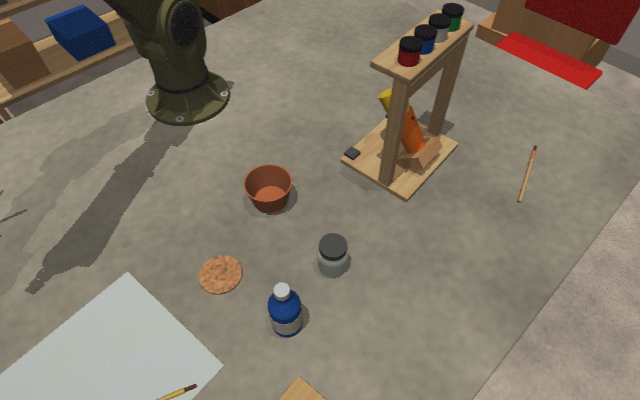

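View pics/b.png

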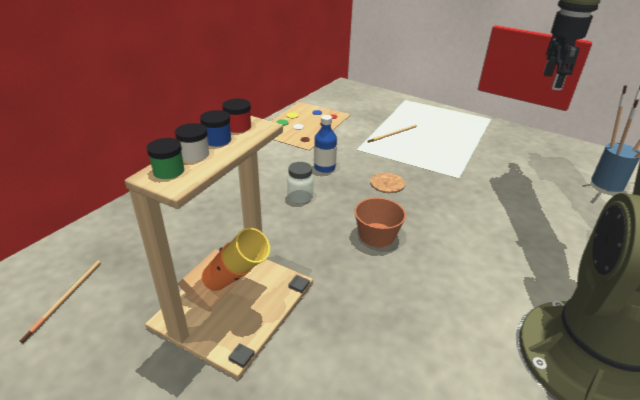

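```bash
cat > fit.py <<'E'
from h import *
from scipy.optimize import least_squares
import sys
Y=[];O=[];B=[]
for c in("scene","side"):
    d=np.load(f"{c}.npz")["d"]
    er=lambda m:cv2.erode(m.astype(np.uint8),np.ones((3,3)))>0
    Y.append(world(c,er(np.load(f"{c}_cup.npy")),d)); O.append(world(c,er(np.load(f"{c}_lower_cup.npy")),d))
s,cc=np.sin(np.radians(38)),np.cos(np.radians(38))
def res(p,Y,top):
    a=np.array([-s*np.cos(p[2]),-s*np.sin(p[2]),cc])
    R=np.array([p[0],p[1],p[3] if len(p)>3 else .172]); q=Y-R; h=q@a  # 0 at rim
    r=np.linalg.norm(q-np.outer(h,a),axis=1)
    ro=.030+.06*h*top[1]
    e=np.where(r<ro-.0015,np.minimum(abs(r-(ro-.003)),abs(r-ro)),r-ro)
    e=np.where(h>0,np.hypot(np.maximum(h,0),np.maximum(abs(r-.0285)-.0015,0)),e)
    return e
for name,YY in (("both",np.vstack(Y)),("scene",Y[0]),("side",Y[1])):
  best=None
  for y0 in np.radians([-60,-30,0,30,60]):
    f=least_squares(lambda p:res(p,YY,(0,1)),[.51,.25,y0,.172],loss="soft_l1",f_scale=.002)
    if best is None or f.cost<best.cost: best=f
  print(name,len(YY),best.x.round(4),np.degrees(best.x[2]).round(1),best.cost/len(YY),np.median(abs(best.fun)))
# shelf from scene stand+side depth
Q=[]
for c in("scene","side"):
    d=np.load(f"{c}.npz")["d"]; P=world(c,np.ones(d.shape,bool),d)
    q=P[(abs(P[:,2]-.327)<.004)&(P[:,0]>.35)&(P[:,0]<.85)&(P[:,1]>0)&(P[:,1]<.6)]; print(c,"shelf",len(q)); Q.append(q)
    q2=P[(P[:,2]>.008)&(P[:,2]<.03)&(P[:,0]>.4)&(P[:,0]<.8)&(P[:,1]>.05)&(P[:,1]<.5)]; print(" base",len(q2),cv2.minAreaRect(q2[:,:2].astype(np.float32)))
print(cv2.minAreaRect(np.vstack(Q)[:,:2].astype(np.float32)))
for c in("scene","side"):
    d=np.load(f"{c}.npz")["d"]; P=world(c,np.load(f"{c}_coaster.npy"),d)if c=="scene" else None
    if P is not None: print(cv2.minEnclosingCircle(P[:,:2].astype(np.float32)),P[:,2].mean())
E
python3 fit.py
```

```text
both 1490 [0.5074 0.2556 0.098  0.1765] 5.6 2.1141674354567703e-07 0.0004365961335150454
scene 122 [ 0.5003  0.2569 -0.064   0.1849] -3.7 3.0250453089786174e-07 0.0005712805929074562
side 1368 [0.5075 0.2555 0.1001 0.1763] 5.7 1.9640849534165483e-07 0.00041782448371561337
scene shelf 1733
 base 3165 ((0.5653156638145447, 0.2612062692642212), (0.20044821500778198, 0.24269481003284454), 5.459696292877197)
side shelf 3808
 base 8598 ((0.5642761588096619, 0.26162606477737427), (0.2005338817834854, 0.24195994436740875), 5.368723392486572)
((0.5698436498641968, 0.2624296545982361), (0.09229293465614319, 0.2432892918586731), 5.590698719024658)
((0.5228589773178101, -0.27204132080078125), 0.04657433182001114) 0.005998123504139164
```

The scene view shows the coaster at (220,274), tub (268,188), jar (332,255) and bottle (285,310), with the stack under the shelf at (400,120). The side view shows the yellow cup's mouth at (253,248), open towards the robot. The base and shelf fits agree: stand at about (0.565, 0.261), yaw 5.4°.

```bash
cat >> h.py <<'E'
from scipy.spatial.transform import Rotation as Rn
psi=np.radians(5.4); s38,c38=np.sin(np.radians(38)),np.cos(np.radians(38))
ax=np.array([-s38*np.cos(psi),-s38*np.sin(psi),c38])
rim=np.array([.5648,.2614,0])+[-.055*np.cos(psi),-.055*np.sin(psi),.172]
coaster=np.array([.5226,-.2705,.006])
def quat(z,y):
    z=z/np.linalg.norm(z); y=y-z*(z@y); y/=np.linalg.norm(y)
    q=Rn.from_matrix(np.stack([np.cross(y,z),y,z],1)).as_quat(); return q[[3,0,1,2]]
yj=-np.array([-np.sin(psi),np.cos(psi),0])
Q=quat(-ax,yj); QD=quat(np.array([0,0,-1.]),yj)
# tcp so that nominal grasp point is `g` below rim, backed off `b` along axis
def tcp(g,b=0,r=rim): return r+ax*(b-g+ctrl.pinch_z)
E
python3 - <<'E'
from h import *
for n,p,q in(("pre",tcp(.03,.12),Q),("preF",tcp(.03,.12),quat(-ax,-yj)),("gr",tcp(.03),Q),("out",tcp(.03,.11),Q),("mid",np.array([.45,.05,.33]),QD),("place",coaster+[0,0,.1-.03-.0187],QD),("placeF",coaster+[0,0,.1-.03-.0187],quat(np.array([0,0,-1.]),-yj))):
    r=ctrl.ik(list(p),list(q)); print(n,p.round(3),None if r is None else np.round(r,2))
E
```

```text
pre [0.466 0.252 0.228] [ 0.11  0.35 -1.22  2.29  1.39  0.85  2.72]
preF [0.466 0.252 0.228] [-0.    0.28 -1.03  2.3   1.37  0.74 -0.4 ]
gr [0.54  0.259 0.134] [-0.95  0.46  0.35  2.3   2.27  0.25  1.9 ]
out [0.472 0.253 0.22 ] [ 0.11  0.38 -1.22  2.3   1.42  0.88  2.69]
mid [0.45 0.05 0.33] [ 0.5   0.21 -0.83  1.74  0.16  1.26 -1.84]
place [ 0.523 -0.27   0.057] [ 0.54  0.64 -0.17  1.81  0.16  0.71 -1.19]
placeF [ 0.523 -0.27   0.057] [ 0.94  0.77 -0.85  1.8   0.72  0.91  1.43]
```

Run:
```python
from h import *
ctrl.movep([.42,.05,.36],list(quat(np.array([.3,0,-.95]),yj)))
print(get_state()["time"],get_state()["qpos"].round(2))
b=np.array([[-np.cos(psi)*c38,-np.sin(psi)*c38,-s38]])[0]  # perp to ax
for a in range(-180,180,20):
    y=yj*np.cos(np.radians(a))+b*np.sin(np.radians(a)); q=list(quat(-ax,y))
    o=[ctrl.ik(list(tcp(.03,k)),q) for k in(.12,.06,0)]
    print(a,[None if r is None else np.round(r,2).tolist() for r in o])
```

```text
3.125 [ 0.96 -0.15 -1.01  1.96 -0.13  0.96 -1.49]
-180 [[0.2, 0.44, -1.42, 2.29, 1.4, 1.01, -0.45], [-0.1, 0.41, -0.9, 2.3, 1.58, 0.76, -0.56], [-0.18, 0.52, -0.74, 2.29, 1.77, 0.75, -0.69]]
-160 [[0.01, 0.29, -1.05, 2.29, 1.37, 0.75, -0.75], [-0.21, 0.37, -0.73, 2.3, 1.59, 0.67, -0.92], [-0.25, 0.5, -0.65, 2.29, 1.79, 0.69, -1.06]]
-140 [[-0.46, 0.19, -0.44, 2.3, 1.32, 0.54, -1.04], [-0.08, 0.42, -0.92, 2.3, 1.58, 0.77, -1.26], [-0.27, 0.49, -0.61, 2.29, 1.79, 0.67, -1.42]]
-120 [[-0.46, 0.19, -0.44, 2.3, 1.32, 0.54, -1.39], [-0.26, 0.36, -0.66, 2.3, 1.59, 0.64, -1.62], [-0.37, 0.47, -0.47, 2.29, 1.82, 0.6, -1.81]]
-100 [[-0.46, 0.19, -0.44, 2.3, 1.32, 0.54, -1.74], [0.08, 0.54, -1.22, 2.3, 1.57, 0.98, -1.94], [-0.44, 0.45, -0.36, 2.29, 1.85, 0.55, -2.19]]
-80 [[-0.46, 0.19, -0.44, 2.3, 1.32, 0.54, -2.09], [0.08, 0.54, -1.22, 2.3, 1.57, 0.98, -2.29], [-0.42, 0.46, -0.39, 2.29, 1.84, 0.56, -2.53]]
-60 [[-0.46, 0.19, -0.44, 2.3, 1.32, 0.54, -2.44], [0.08, 0.54, -1.22, 2.3, 1.57, 0.98, -2.64], [-0.32, 0.48, -0.53, 2.29, 1.81, 0.63, -2.84]]
-40 [[-0.46, 0.19, -0.44, 2.3, 1.32, 0.54, -2.
[... 773 characters left out ...]
.85]]
80 [[0.11, 0.35, -1.22, 2.29, 1.39, 0.85, 1.32], [-1.16, 0.35, 0.54, 2.31, 1.78, 0.18, 0.97], [-0.81, 0.45, 0.15, 2.29, 2.07, 0.33, 0.71]]
100 [[0.11, 0.35, -1.22, 2.29, 1.39, 0.85, 0.97], [-1.16, 0.35, 0.54, 2.31, 1.78, 0.18, 0.63], [-0.53, 0.44, -0.24, 2.29, 1.88, 0.49, 0.56]]
120 [[0.11, 0.35, -1.22, 2.29, 1.39, 0.85, 0.62], [-0.88, 0.31, 0.16, 2.31, 1.66, 0.33, 0.4], [-0.13, 0.54, -0.83, 2.29, 1.76, 0.8, 0.37]]
140 [[0.11, 0.35, -1.22, 2.29, 1.39, 0.85, 0.27], [0.08, 0.54, -1.22, 2.3, 1.57, 0.98, 0.15], [0.07, 0.71, -1.23, 2.28, 1.72, 1.1, 0.11]]
160 [[-0.3, 0.21, -0.63, 2.3, 1.34, 0.6, -0.01], [0.08, 0.54, -1.22, 2.3, 1.57, 0.98, -0.2], [0.07, 0.71, -1.23, 2.28, 1.72, 1.1, -0.24]]
```

```bash
cat >> h.py <<'E'
b=np.array([-np.cos(psi)*c38,-np.sin(psi)*c38,-s38])
yg=yj*np.cos(np.radians(-160))+b*np.sin(np.radians(-160)); Q=quat(-ax,yg)
E
python3 - <<'E'
from h import *
ctrl.movep(list(tcp(.03,.12)),list(Q))
st=get_state(); print(st["time"],st["qpos"].round(2),st["tcp_pos"],tcp(.03,.12))
im,d=vision.grab_frame("wrist"); cv2.imwrite("pics/w.png",im)
i=vision.camera_info("wrist"); K=np.array(i["mtx"]);H=np.array(i["hand_eye"])
w=st["eef_rot"]; T=np.eye(4); T[:3,:3]=Rn.from_quat(w[[1,2,3,0]]).as_matrix(); T[:3,3]=st["tcp_pos"]
print(H.round(3).tolist())
C=np.linalg.inv(T@H)
# project predicted rim centre and circle
e1,e2=np.cross(ax,yg),yg
pts=[rim]+[rim+.03*(np.cos(t)*e1+np.sin(t)*e2) for t in np.linspace(0,6.28,60)]
for k,p in enumerate(pts):
    c=C[:3,:3]@p+C[:3,3]; u=K@c/c[2]; cv2.circle(im,(int(round(u[0])),int(round(u[1]))),2 if k else 4,(255,0,255),-1)
cv2.imwrite("pics/w2.png",im)
np.savez("wrist.npz",d=d,T=T@H)
for r in models.masks_of("wrist","cup")[:2]:
    m=r["mask"]&(d>0); v,u=np.nonzero(m); z=d[v,u]
    P=np.stack([(u-K[0,2])*z/K[0,0],(v-K[1,2])*z/K[1,1],z,np.ones(len(z))],1)@(T@H).T
    L=(P[:,:3]-rim)@np.stack([e1,e2,ax],1); print(r["p"],r["point"],len(z))
    top=L[(L[:,2]>-.006)&(np.hypot(L[:,0],L[:,1])<.045)]; 
    print(len(top),np.percentile(L,[1,50,99],axis=0).round(4).tolist()); 
    if len(top)>5: print(cv2.minEnclosingCircle(top[:,:2].astype(np.float32)),np.percentile(top[:,2],[5,50,95]))
E
```

```text
4.475 [ 0.01  0.29 -1.05  2.29  1.37  0.75 -0.75] [0.46690121 0.25104502 0.22819894] [0.46634224 0.252093   0.22818517]
[[-0.0, -0.961, -0.275, 0.069], [1.0, -0.001, 0.001, 0.0], [-0.001, -0.275, 0.961, -0.144], [0.0, 0.0, 0.0, 1.0]]
0.74 [325.2, 208.6] 5944
1506 [[-0.0286, -0.0272, -0.0944], [-0.014, 0.0001, -0.0309], [0.0276, 0.0273, 0.0026]]
((-0.001099749468266964, 3.721835309988819e-05), 0.0299440436065197) [-0.00492344  0.0010754   0.00251127]
```

View pics/w2.png

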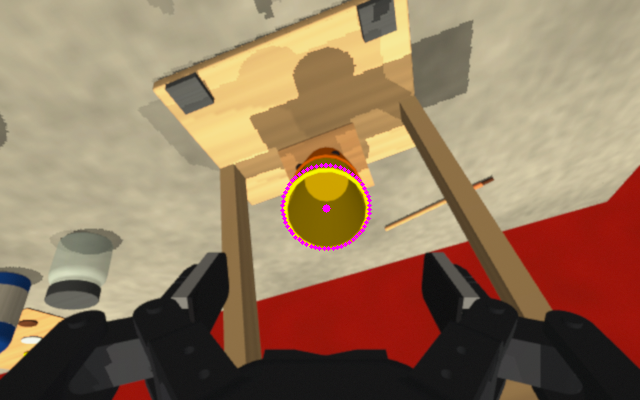

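The wrist view shows the predicted rim circle sitting on the yellow rim, centred at (326,208), so the pose is good to about 1 mm. I'll grasp and pull.

Run:
```python
from h import *
def S(n):
    s=get_state(); print(n,round(s["time"],2),s["tcp_pos"].round(4),"w",round(s["width"],4),"F",s["contact_force"].round(1))
ctrl.movel(list(tcp(.03)),max_speed=.1); S("at")
ctrl.close_gripper(45); S("closed")
p=get_state()["tcp_pos"]
ctrl.movel(list(p+ax*.03),max_speed=.04); S("30")
ctrl.movel(list(p+ax*.11),max_speed=.1); S("110"); print((get_state()["tcp_pos"]-p)@ax)
im,_=vision.grab_frame("side"); cv2.imwrite("pics/c.png",im[150:400,120:520])
for a in(0,60,120,180,240,300):
    q=list(quat(np.array([0,0,-1.]),Rn.from_rotvec([0,0,np.radians(a)]).apply(yj)))
    print(a,[None if r is None else np.round(r,2).tolist() for r in (ctrl.ik([.42,.05,.33],q),ctrl.ik(list(coaster+[0,0,.06]),q))])
```

```text
at 5.92 [0.5398 0.2592 0.1342] w 0.0851 F [ 0.6 -0.1  0.1]
closed 6.31 [0.5396 0.259  0.1342] w 0.0567 F [-3.3 -2.5  5. ]
30 7.22 [0.5212 0.2572 0.1578] w 0.0563 F [ 0.  -0.4 -2. ]
110 8.18 [0.4724 0.2523 0.2206] w 0.0566 F [ 1.2  0.1 -1.8]
0.10968447660839163
0 [[0.4, 0.13, -0.66, 1.8, 0.09, 1.23, -1.77], [0.82, 0.69, -0.63, 1.8, 0.53, 0.83, -1.54]]
60 [[0.61, 0.17, -0.94, 1.8, 0.14, 1.25, -0.79], [0.91, 0.74, -0.8, 1.8, 0.66, 0.9, -0.62]]
120 [[0.77, 0.21, -1.15, 1.8, 0.2, 1.26, 0.18], [0.91, 0.74, -0.8, 1.8, 0.66, 0.9, 0.43]]
180 [[0.81, 0.23, -1.22, 1.8, 0.23, 1.27, 1.19], [1.13, 1.03, -1.39, 1.79, 1.06, 1.3, 1.12]]
240 [[0.81, 0.23, -1.22, 1.8, 0.23, 1.27, 2.24], [0.1, 0.69, 0.55, 1.81, -0.5, 0.79, -2.66]]
300 [[-0.82, 0.14, 0.75, 1.81, -0.1, 1.23, -2.56], [0.46, 0.62, -0.04, 1.8, 0.04, 0.72, -2.12]]
```

View pics/c.png

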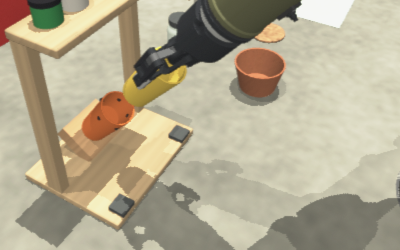

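The side crop shows the yellow cup, held at (155,85), clear of the orange cup whose rim is at (118,107). Next I turn it upright, measure it in the hand, and go above the coaster.

Run:
```python
from h import *
def S(n):
    s=get_state(); print(n,round(s["time"],2),s["qpos"].round(2),s["tcp_pos"].round(4),"w",round(s["width"],4),"F",s["contact_force"].round(1))
q=list(quat(np.array([0,0,-1.]),Rn.from_rotvec([0,0,np.radians(60)]).apply(yj)))
ctrl.movep([.42,.05,.33],q); S("mid")
ctrl.movep(list(coaster+[0,0,.17]),q); S("above"); ctrl.pause(.3)
st=get_state(); T=np.eye(4); T[:3,:3]=Rn.from_quat(st["eef_rot"][[1,2,3,0]]).as_matrix(); T[:3,3]=st["tcp_pos"]; print(T.round(3).tolist())
for c in("side","scene"):
    im,d=vision.grab_frame(c); cv2.imwrite(f"pics/d_{c}.png",im)
    for r in models.masks_of(c,"cup")[:2]:
        P=world(c,r["mask"],d); np.save(f"held_{c}.npy",P)if r["p"]>.6 and np.median(P[:,2])>.05 else 0
        print(c,r["p"],r["point"],len(P),np.percentile(P,[1,50,99],axis=0).round(4).tolist())
    for r in models.masks_of(c,"coaster")[:1]: print("coaster",r["p"],r["point"])
vis=np.hstack([cv2.imread("pics/d_side.png")[30:280,200:520],cv2.imread("pics/d_scene.png")[120:370,80:400]]); cv2.imwrite("pics/d.png",vis)
```

```text
mid 9.38 [ 0.61  0.17 -0.94  1.8   0.14  1.24 -0.79] [0.4197 0.0499 0.3293] w 0.0563 F [ 0.7  1.  -0.8]
above 10.77 [ 0.85  0.56 -0.67  1.68  0.39  1.04 -0.37] [ 0.5235 -0.2686  0.1771] w 0.0565 F [-0.3 -0.5  0.1]
[[0.415, 0.91, 0.001, 0.523], [0.91, -0.415, -0.001, -0.27], [-0.0, 0.001, -1.0, 0.177], [0.0, 0.0, 0.0, 1.0]]
side 0.72 [393.8, 121.7] 832 [[0.4977, -0.2969, 0.1264], [0.5205, -0.2472, 0.1811], [0.5498, -0.2391, 0.225]]
coaster 0.95 [385.0, 182.8]
scene 0.79 [208.4, 232.7] 718 [[0.4739, -0.2959, 0.0226], [0.5434, -0.2636, 0.1772], [0.5522, -0.2399, 0.2319]]
coaster 0.8 [222.1, 274.5]
```

View pics/d.png

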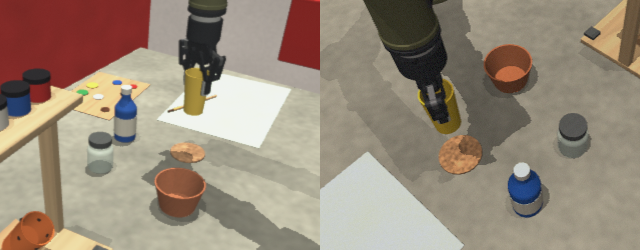

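The cup hangs upright over the coaster (side crop: cup at (194,92), coaster at (187,152)). I'll fit its axis and base.

```bash
cat > fit2.py <<'E'
from h import *
from scipy.optimize import least_squares
def fit(P,z0,p0):
    def f(p):
        a=np.array([p[3],p[4],1]);a/=np.linalg.norm(a); q=P-np.array([p[0],p[1],z0]); h=q@a
        return np.linalg.norm(q-np.outer(h,a),axis=1)-(.024+.06*(h-p[2]))
    r=least_squares(f,[*p0,0,0,0],loss="soft_l1",f_scale=.001); return r.x,np.median(abs(r.fun))
E
python3 - <<'E'
from fit2 import *
A=[np.load(f"held_{c}.npy") for c in("side","scene")]
for n,P in(("side",A[0]),("scene",A[1]),("both",np.vstack(A))):
    P=P[(P[:,2]>.11)&(P[:,2]<.235)&(np.hypot(P[:,0]-.523,P[:,1]+.27)<.045)]
    x,e=fit(P,.126,(.523,-.27)); print(n,len(P),x.round(4),e,np.percentile(P[:,2],[0,.5,1,2,5]).round(4))
s=get_state();print(s["tcp_pos"],s["time"])
E
```

```text
side 830 [ 0.5226 -0.2685  0.0223 -0.0008  0.0024] 0.0009565263529342748 [0.1244 0.1263 0.1266 0.1279 0.1319]
scene 703 [ 5.239e-01 -2.697e-01  2.990e-02  1.500e-03  3.000e-04] 0.00048559613238388644 [0.1238 0.1256 0.1261 0.1275 0.1312]
both 1533 [ 0.5231 -0.269   0.0189 -0.0012  0.0009] 0.0007971103046120441 [0.1238 0.1259 0.1264 0.1278 0.1314]
[ 0.52259627 -0.27050563  0.17602811] 11.3667
```

Run:
```python
from h import *
def S(n):
    s=get_state(); print(n,round(s["time"],2),s["tcp_pos"].round(4),"w",round(s["width"],4),"F",s["contact_force"].round(1)); return s
xy=coaster[:2]
ctrl.movel([*xy,.064],max_speed=.08); ctrl.pause(.3); f0=S("low")["contact_force"][2]
z=.064
while z>.050:
    z-=.001; ctrl.movel([*xy,z],max_speed=.02); ctrl.pause(.05)
    if get_state()["contact_force"][2]-f0>3: break
S(f"touch z={z}")
ctrl.pause(.3); ctrl.ungrasp(); ctrl.pause(.3); S("open")
ctrl.movel([*xy,.2],max_speed=.1); S("up")
ctrl.movel([.40,-.27,.30],max_speed=.2); S("away")
from fit2 import fit
A=[];V=[]
for c in("side","scene"):
    im,d=vision.grab_frame(c); V.append(im)
    r=models.masks_of(c,"cup")[0]; P=world(c,r["mask"],d); A.append(P)
    print(c,r["p"],r["point"],np.percentile(P,[1,50,99],axis=0).round(4).tolist())
    for n in("coaster","tub","jar","paint_bottle"):
        r=models.masks_of(c,n); print(c,n,r and (r[0]["p"],r[0]["point"]))
for P in A:
    P=P[(P[:,2]>.012)&(P[:,2]<.115)&(np.hypot(P[:,0]-.523,P[:,1]+.27)<.045)]; print(fit(P,.006,(.523,-.27)))
cv2.imwrite("pics/e.png",np.hstack([V[0][30:280,200:520],V[1][120:370,80:400]]))
```

```text
low 13.22 [ 0.5227 -0.2706  0.0642] w 0.0567 F [ 0.2  0.1 -1.8]
touch z=0.056999999999999995 15.32 [ 0.5227 -0.2704  0.0577] w 0.0566 F [-1.5  0.6  5.3]
open 16.32 [ 0.5226 -0.2705  0.0569] w 0.0857 F [ 0.3  0.1 -0.2]
up 17.9 [ 0.5223 -0.2704  0.1994] w 0.0853 F [-0.7  0.9 -0. ]
away 18.84 [ 0.4003 -0.2699  0.2996] w 0.0854 F [ 0.5 -0.1 -0.3]Traceback (most recent call last):
  File "<stdin>", line 18, in <module>
IndexError: list index out of range
```

Run:
```python
from h import *
from fit2 import fit
V=[]
for c in("side","scene"):
    im,d=vision.grab_frame(c); V.append(im)
    for n in("cup","coaster","tub","jar","paint_bottle"):
        r=models.masks_of(c,n); print(c,n,[(round(k["p"],2),k["point"]) for k in r[:2]])
        if n=="cup" and r:
            P=world(c,r[0]["mask"],d); P=P[(P[:,2]>.012)&(P[:,2]<.115)&(np.hypot(P[:,0]-.523,P[:,1]+.27)<.045)]; print(len(P),fit(P,.006,(.523,-.27)) if len(P)>50 else 0, P[:,2].max() if len(P) else 0)
cv2.imwrite("pics/e.png",np.hstack([V[0][30:280,200:520],V[1][120:370,80:400]]))
```

```text
side cup [(0.56, [390.4, 159.7])]
877 (array([ 0.52275277, -0.26842954,  0.02590811, -0.00350687, -0.00148003]), np.float64(0.0009666737726236156)) 0.10849814078597111
side coaster [(0.66, [383.5, 186.0])]
side tub [(0.81, [381.1, 218.6])]
side jar [(0.77, [301.1, 182.4])]
side paint_bottle [(0.68, [325.6, 146.0])]
scene cup [(0.87, [212.4, 259.2])]
1237 (array([ 0.5237138 , -0.2698695 ,  0.02865809, -0.00132185,  0.00161189]), np.float64(0.0005528380459949821)) 0.10919552927181429
scene coaster [(0.62, [224.8, 282.5])]
scene tub [(0.62, [267.5, 188.4])]
scene jar [(0.6, [328.3, 252.9])]
scene paint_bottle [(0.87, [286.4, 312.0]), (0.61, [411.1, 134.2])]
```

View pics/e.png

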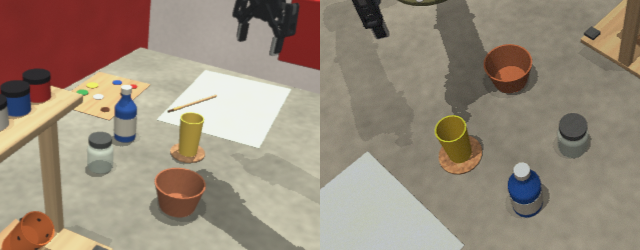

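The cup stands upright in the middle of the coaster (side crop (190,136), scene crop (455,140)). The bystanders have not moved and the gripper is clear.

```bash
python3 -c "
from h import *
ticket.close_job()
print(get_state()['time'])"
```

```text
the job is handed in; nothing more can be done
the job is handed in; nothing more can be done
```

The yellow cup is standing upright in the middle of the cork coaster and the job is handed in. I used about 20 s of the 37 s allowed.

- **Drawing it off:** I gripped the cup's free upper part with 45 N and drew it 110 mm straight along the stack's lean. That left its base about 65 mm clear of the orange cup.
- **Setting it down:** I turned it upright, lowered it slowly until it touched the coaster at about 7 N, opened the fingers and backed away.
- **Last checks:** Fits from the two cameras put the cup's axis within about 2 mm of my estimate of the coaster's centre, with a tilt of about 0.2° or less. The rim was at about 0.108 m, as expected for a cup resting on the coaster. The tub, jar and bottle were where they started, to within about 3 pixels, and the robot was touching nothing.
- **Misses and disagreements:**
  - The first cup detection after release found nothing in the side view; a second try found it at 0.56 confidence.
  - One low-confidence "paint_bottle" report (0.61) was really the orange cup.
  - Height along the axis could not be read from the cone fits, so I relied on the rim height and the contact force instead.

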